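# Roll a carved spindle over and show its carving to the inspection camera

### The arm

A 6-joint arm with a two-finger parallel gripper is mounted at the origin on the work surface. World frame = base frame: x ahead of the robot, y to its left, z up, the work surface at z = 0. Lengths are in m, angles in rad, forces in N, time in s.
With the tool pointing down it reaches from about 0.3 to 0.775 m from the base axis. Payload 14.6 kg.
Tool frame: the origin (TCP) lies at the very end of the fingers, on their centre line; the grasp point (between the pads) lies 19 mm behind it; z points along the fingers, x is the direction in which the jaws open and shut, and the axes are right-handed (so a half turn about z gives the same grasp; the last joint's range is limited). The gripper opens to 94 mm and grips with 3 to 60 N. Pads are 16 mm wide; open, the fingers measure 119 mm over their backs; the gripper's body (75 mm by 177 mm) begins 78 mm behind the grasp point.
Start: joints at [1.207, 0.3, 1.521, -0, 1.321, -0.067], TCP at [0.161, 0.526, 0.205] pointing down, gripper open.
Joint ranges: [-3.03, 3.03], [-0.79, 2.21], [0.23, 2.52], [-1.04, 4.18], [0, 3.07], [-2.55, 2.55]. Speed limits (rad/s): [2.22, 2.22, 2.57, 3.14, 3.14, 3.14].

### API

Orientations are given as [roll, pitch, yaw] about the fixed x, y, z axes, in that order (R = Rz(yaw) Ry(pitch) Rx(roll)).
In Python, from station import ctrl gives the robot as it stands.
- The arm moves only by the shell command python3 -m inch 'ROWS' [FORCE]. ROWS is JSON, one flat list of numbers, 7 for each row, row after row: the shift along the tool's x, y, z in cm, then the turn, a rotation vector about the tool's x, y, z in rad, then the opening, from 0 (shut) to 1 (fully open). In form: [tx, ty, tz, wx, wy, wz, claw, tx, ty, tz, wx, wy, wz, claw, ...]. A call has 1 to 20 rows; each row shifts and turns the commanded pose from where the row before left it, along the tool's axes as they then stand; what a row does not reach is not made up. A row lasts 1/8 s, in which the tool goes at most 62.5 mm and 10.7 degrees, less where a joint would pass 70% of its speed; a pose out of reach is approached as far as the arm can. A call is refused whole if a number of a shift passes 6.25 or a number of a turn 0.188, either way. A call with a gripper value outside its range is refused whole. The fingers move at their own pace and stop on an object; FORCE is the grip in N (left out, the last holds). Time passes only in rows, so rows that do not move let the fingers close. It gives the time, the measured TCP pose, the force and the opening at its end, in the units of the state.
- ctrl.get_obs(): the state, without advancing time (a new reading comes with each control period).
- ctrl.camera(name): name is "scene" or "top" or "wrist"; returns (picture, depth): 420x560x3 uint8, red, green, blue; 420x560 float32, m along the optical axis (not along the pixel's ray), 0 where there is no reading.
- ctrl.camera_params(name): a dict with "vertical_fov" (degrees; the focal length in pixels is half the picture's height over the tangent of half this angle, whatever the lens; pixels are square), "cx", "cy" (the principal point, pixels), "camera_from_world" (4x4, takes a point from world to camera coordinates); the wrist camera has in their place "mount" (4x4, takes a point from camera to tool coordinates, whose origin is the TCP and whose axes are the tool frame's). Camera axes: x right, y down, z forward; pixel columns grow to the right and rows downward; lengths in m; the calibration is good to about 2 mm. The wrist camera is an equidistant fisheye: a pixel r from the principal point sees the ray r / f radians off the axis. A picture is of the moment at which its call begins: read the wrist's pose just before it. camera_params takes no time and is no camera call.
- ctrl.hand_in(): hands the job in, once; it reports no verdict.
Trained networks look in the newest picture that a camera, given by its name, has taken for a name from the list of things; names that differ only in an ending like _2 or _b are one class to them, and where a whole thing is asked for, a point or a joint stands for the part that bears it (a point fixed in the world has none). Each returns a list of dicts, best first, with "score" (0 to 1); they miss things now and then, are a little off and sometimes report something else, mostly with a low value. They report only what shows in the picture. A call takes as long as a camera call.
- ctrl.spot_in(camera, label): "bbox" ([centre column, centre row, width, height] in pixels, round what is visible of it).
- ctrl.place_of(camera, label): "centre" ([column, row] in pixels: a listed point, or the origin of a listed thing).
The state is a dict: "time_s": time; "qpos": joint angles; "joint_vel": joint speeds; "tau": joint torques, N m; "ee_pos": TCP position; "eef_rot": TCP orientation; "force": force on the tool from outside, world axes, zero at the start; "moment": the same for the moment, N m; "grip_width": finger opening in m.
Only numpy, scipy, OpenCV 4.12 (cv2) and the standard library are available. Lean on these libraries where they do the work, as an engineer would, in place of code of your own. Each camera call takes 0.05 s, during which the arm holds its last target. There are 200 camera calls.

### The job

Roll the carved spindle a quarter turn on the bench, so that its carved flat faces sideways, then pick it up by its plain round part, fingers off the carving, and hold it up to the inspection camera: level and across the view, the middle of the carving straight ahead of the lens at lens height and 200 mm from it, the carved flat square to the lens. Finish while holding it there, still, in the gripper alone; leave the camera and everything else on the bench as it is.

Things in the scene. Friction and masses are not known exactly. Their poses are not given: they have to be found in the camera images.
- spindle: The carved spindle: a loose round wooden rod, diameter 36, length 240 mm, about 0.17 kg, on the bench, carved flat up at the start. Origin on the axis at mid-length (18 mm above the bench), x along it to the carved end, z square out of the flat. Plain round from x = -120 to +20 mm, carved flat +20 to +100, round to +120; balances at x = -3 mm. It rolls on its round parts and stays where rolled.
- spindle_carving (a point): The middle of the carved flat, at x = 60, z = 12 mm of the spindle; same axes as the spindle. The flat is 80 mm long, 27 mm wide, 12 mm from the rod's axis, and bears three small pale carved rosettes in a row.
- spindle_view (a point): The point in the air 200 mm straight out from the middle of the carved flat: at x = 60 mm, z = 212 mm of the spindle; when the spindle is shown rightly it meets the lens.
- camera_head: The inspection camera: a grey 58 mm box with a short lens in a ring light of 76 mm diameter, clamped on the column of a stand at the left of the bench, looking level across the bench to the robot's right. Its place, heading and height differ each time. Origin inside it, on the lens axis; it looks along its -x, y is level across its view, z up.
- camera_lens (a point): The middle of the camera's front glass, 67 mm ahead (-x) of the camera's origin, 190 to 270 mm above the bench.
- camera_focus (a point): The point straight ahead of the lens, 200 mm from the front glass, where the middle of the carving belongs.
- camera_stand: The camera's stand: a 170 x 130 x 14 mm steel base plate fixed to the bench, with a 20 mm column 350 mm high at its rear. Origin under the middle of the base, straight below the camera's origin.
- plain_spindle: Bystander: a loose turned rod of the same size as the spindle, but round all along, without a flat. Origin on its axis at mid-length, x along the rod.
- pencil: Bystander: a flat carpenter's pencil, 176 x 15 x 8 mm, lying between the two rods. Origin under its middle, x along it.
- gouge: Bystander: a carving gouge with a dark turned handle, 240 mm long, at the right of the bench. Origin under its middle, x along it to the blade.
- try_square: Bystander: a try square lying flat, stock 120 x 24 x 16 mm, steel blade reaching 165 mm from the stock's middle. Origin under the middle of the stock, x along the blade.
- oilstone: Bystander: a grey sharpening stone on a wooden base, 170 x 66 x 34 mm. Origin under its middle, x along it.
- dividers: Bystander: steel dividers lying flat, 170 mm long, 80 mm wide. Origin under their middle, x from the brass pivot to the points.

How it is judged:
On the way:
1. the spindle, still lying on the bench, has been rolled about a quarter turn: its carved flat faces sideways, within 20 degrees of level (angle between spindle's own z axis and vertical between 1.22 and 1.92 rad and height (world z) of spindle below 0.023 m), for 0.2 s.
At the end, for the whole second after the job is handed in: The fingers alone hold the spindle still, over 150 mm up: carving within 20 mm of the point 200 mm ahead of the lens, flat square to the lens within some 12 degrees (point 200 mm out from the carving within 50 mm of the lens), rod level and across the view within 10 degrees, either end first (distance between spindle_carving and camera_focus below 0.02 m and distance between spindle_view and camera_lens below 0.05 m and angle between the x axis of spindle and the y axis of camera_head, either way round below 0.17 rad and height (world z) of spindle above 0.15 m and contact force between the fingers and spindle above 2 N and contact force between spindle and camera_stand below 0.1 N and linear speed of spindle below 0.03 m/s and angular speed of spindle below 0.2 rad/s); the arm keeps its last pose, push and grip.
It fails at once if the fingers touch the carved part of the spindle (contact force between the fingers and spindle_c1 above 0.5 N).
It fails at once if the camera or its stand is knocked (contact force between camera_stand and anything else above 2 N).
It fails at once if a loose thing other than the spindle is moved by more than 30 mm (distance of any of plain_spindle, pencil, gouge, try_square, oilstone, dividers from where it was at the start of the episode above 0.03 m).
It also fails if it takes over 45 s, if anything falls off the work surface, if the arm or the gripper's body presses on something with over 40 N, if the wrist force passes 120 N, or if a joint passes its speed limit or range.

## Working session

There is one attempt and no reset: what is moved stays moved. The work goes in short steps, Python scripts to look and compute and a shell command to move; the robot and the scene stay as the last step left them, time stands still between calls to the robot, and variables do not carry over. Pictures are saved under pics/ and viewed, about 8 in all and at most 12, crops included, and the job is handed in when it is done.

```bash
ls; mkdir -p pics
cat > h.py <<'E'
import numpy as np, cv2
from station import ctrl
from scipy.spatial.transform import Rotation as R
def pose():
    o=ctrl.get_obs(); T=np.eye(4); T[:3,:3]=R.from_euler('xyz',o['eef_rot']).as_matrix(); T[:3,3]=o['ee_pos']; return T
def cam(name):
    p=ctrl.camera_params(name); T=pose(); im,d=ctrl.camera(name)
    f=im.shape[0]/2/np.tan(np.radians(p['vertical_fov'])/2)
    W=T@np.array(p['mount']) if name=='wrist' else np.linalg.inv(np.array(p['camera_from_world']))
    return dict(name=name,im=im,d=d,f=f,cx=p['cx'],cy=p['cy'],W=W)
def ray(c,u,v):
    x=(np.asarray(u,float)-c['cx'])/c['f']; y=(np.asarray(v,float)-c['cy'])/c['f']
    if c['name']=='wrist':
        r=np.hypot(x,y)+1e-9; k=np.tan(r)/r; x,y=x*k,y*k
    return np.stack([x,y,np.ones_like(x)],-1)
def world(c,u,v,z=None):
    q=ray(c,u,v)
    if z is None:
        d=c['d'][np.round(v).astype(int),np.round(u).astype(int)]; P=q*np.asarray(d)[...,None]
        return P@c['W'][:3,:3].T+c['W'][:3,3]
    w=q@c['W'][:3,:3].T; o=c['W'][:3,3]; return o+w*((z-o[2])/w[...,2])[...,None]
def cloud(c):
    v,u=np.mgrid[:c['im'].shape[0],:c['im'].shape[1]]; P=world(c,u,v); P[c['d']<=0]=np.nan; return P
def save(c,n): cv2.imwrite('pics/'+n,c['im'][:,:,::-1])
E
python3 - <<'E'
from h import *
np.set_printoptions(precision=3,suppress=True)
for n in ['top','scene']:
    c=cam(n); save(c,n+'1.png'); print(n,c['W'],c['f'])
    for l in ['spindle','spindle_carving','plain_spindle','camera_head','camera_lens','camera_stand','pencil','gouge','try_square','oilstone','dividers']:
        for r in ctrl.place_of(n,l)[:2]:
            u,v=r['centre']; ok=0<=u<560 and 0<=v<420
            print(l,round(r['score'],2),np.round([u,v]),world(c,np.array(u),np.array(v)) if ok else '')
E
```

```text
pics
top [[ 0.005 -0.981  0.196  0.211]
 [-1.    -0.001  0.023  0.034]
 [-0.023 -0.196 -0.98   1.453]
 [ 0.     0.     0.     1.   ]] 465.74269400230185
spindle 0.6 [370. 195.] [ 0.524 -0.221  0.027]
spindle_carving 0.84 [366. 176.] [ 0.585 -0.208  0.027]
spindle_carving 0.62 [429. 159.] [ 0.642 -0.409  0.024]
plain_spindle 0.63 [300. 186.] [ 0.55  -0.001  0.036]
plain_spindle 0.3 [380. 156.] [ 0.659 -0.261 -0.004]
camera_head 0.93 [121. 182.] [0.516 0.492 0.231]
camera_lens 0.65 [147. 182.] [0.569 0.487 0.013]
camera_lens 0.38 [140. 198.] [0.519 0.508 0.015]
camera_stand 0.94 [140. 195.] [0.525 0.509 0.017]
pencil 0.53 [333. 218.] [ 0.457 -0.106 -0.006]
gouge 0.7 [431. 159.] [ 0.641 -0.415  0.023]
try_square 0.78 [224. 212.] [0.473 0.238 0.015]
try_square 0.28 [142. 182.] [0.52  0.438 0.213]
oilstone 0.81 [438. 238.] [ 0.39  -0.42   0.031]
oilstone 0.35 [379. 153.] [ 0.669 -0.259 -0.003]
dividers 0.95 [213. 260.] [0.322 0.268 0.004]
scene [[ 0.812  0.364 -0.457  1.002]
 [ 0.584 -0.484  0.651 -0.679]
 [ 0.015 -0.796 -0.606  0.848]
 [ 0.     0.     0.     1.   ]] 380.3841434919538
spindle 0.73 [229. 309.] [ 0.541 -0.228  0.035]
spindle_carving 0.85 [248. 314.] [ 0.586 -0.208  0.031]
plain_spindle 0.83 [285. 265.] [ 0.565 -0.007  0.035]
camera_head 0.76 [360. 143.] [0.544 0.477 0.229]
camera_lens 0.76 [347. 154.] [0.52  0.432 0.198]
camera_stand 0.64 [352. 190.] [0.536 0.497 0.014]
pencil 0.86 [238. 275.] [ 0.462 -0.104  0.008]
gouge 0.93 [211. 397.] [ 0.655 -0.419  0.019]
try_square 0.74 [301. 220.] [0.477 0.221 0.018]
try_square 0.68 [208. 400.] [ 0.646 -0.422 -0.001]
oilstone 0.62 [129. 342.] [ 0.411 -0.444  0.033]
dividers 0.75 [272. 201.] [0.323 0.259 0.008]
```

View pics/top1.png

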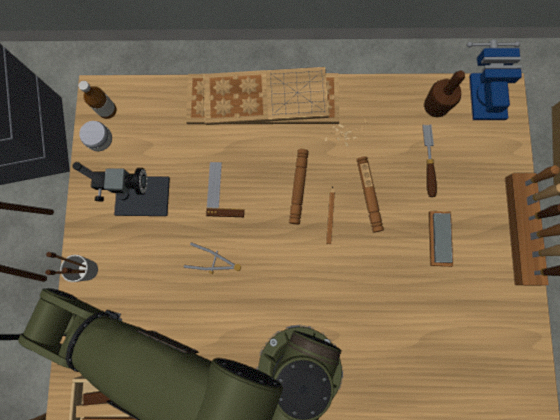

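View pics/scene1.png

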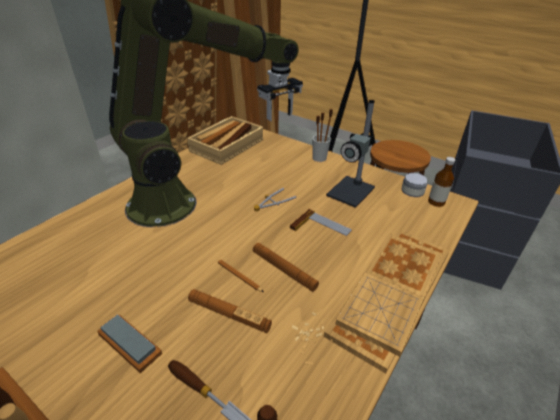

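The top view shows the spindle at about (370,195), with its carved end far from the robot, and the plain rod at (300,186). The pencil lies between them at (331,215), and the camera stand is at (140,190) with its lens looking right (−y). The scene view agrees with this.

Run:
```python
from h import *
np.set_printoptions(precision=3,suppress=True)
print(ctrl.get_obs()['eef_rot'],ctrl.get_obs()['force'])
for n in ['top','scene']:
    c=cam(n); P=cloud(c)
    def box(x0,x1,y0,y1,z0,z1): 
        m=(P[...,0]>x0)&(P[...,0]<x1)&(P[...,1]>y0)&(P[...,1]<y1)&(P[...,2]>z0)&(P[...,2]<z1); return P[m]
    for nm,b in [('spindle',(.38,.68,-.3,-.14,.012,.06)),('plain',(.38,.7,-.08,.06,.012,.06))]:
        q=box(*b); r=cv2.minAreaRect(q[:,:2].astype(np.float32)*1000)
        mean=q[:,:2].mean(0); a=np.linalg.svd(q[:,:2]-mean)[2][0]; a*=np.sign(a[0]); s=(q[:,:2]-mean)@a
        print(n,nm,len(q),r,'dir',np.degrees(np.arctan2(a[1],a[0])),'mid',mean+a*(s.min()+s.max())/2,s.max()-s.min(),'zmax',np.percentile(q[:,2],95))
    q=box(.4,.65,.35,.7,.008,.03); print('base',len(q),cv2.minAreaRect(q[:,:2].astype(np.float32)*1000))
    q=box(.4,.65,.38,.7,.12,.32); print('head',len(q),q.min(0),q.max(0),np.median(q,0))
    for l in ['camera_head','camera_lens']:
        for r in ctrl.spot_in(n,l)[:2]: print(n,l,r)
    cv2.imwrite(f'pics/{n}_cr.png',cv2.resize(c['im'][130:240,60:200] if n=='top' else c['im'][90:220,300:420],None,fx=4,fy=4,interpolation=2)[:,:,::-1])
    m=(P[...,1]>.38)&(P[...,1]<.65)&(P[...,2]>.14)&(P[...,2]<.33)&(P[...,0]>.4)&(P[...,0]<.65)
    np.save(n+'_head.npy',P[m])
```

```text
[ 3.142 -0.     1.274] [-0.241 -0.656  0.597]
top spindle 865 ((531.18310546875, -218.84283447265625), (240.73419189453125, 37.023067474365234), 10.606109619140625) dir 10.484696544291248 mid [ 0.531 -0.216] 0.24073453550680604 zmax 0.037388406286037096
top plain 832 ((555.7821044921875, 4.4669342041015625), (35.56141662597656, 240.21070861816406), 83.0524673461914) dir -6.884548497807963 mid [0.556 0.004] 0.240186304265381 zmax 0.038039500302724426
base 1469 ((524.8431396484375, 487.136962890625), (266.5787353515625, 235.91221618652344), 87.85499572753906)
head 1353 [0.47  0.437 0.167] [0.564 0.581 0.319] [0.52  0.504 0.226]
top camera_head {'bbox': [118.3, 183.7, 58.4, 32.0], 'score': 0.9}
top camera_lens {'bbox': [119.5, 182.8, 53.0, 33.3], 'score': 0.67}
scene spindle 1169 ((530.8818359375, -224.14651489257812), (241.73670959472656, 35.81621170043945), 10.727287292480469) dir 10.96887293182951 mid [ 0.532 -0.229] 0.24172954892190732 zmax 0.03621098087108909
scene plain 848 ((556.9102172851562, -0.8658370971679688), (36.990806579589844, 240.24000549316406), 83.43669128417969) dir -6.527737643791922 mid [ 0.556 -0.007] 0.2402428840940434 zmax 0.0366833590454835
base 813 ((526.5037231445312, 498.9624938964844), (172.36935424804688, 132.25807189941406), 89.00691986083984)
head 800 [0.47  0.431 0.121] [0.567 0.575 0.32 ] [0.534 0.485 0.221]
scene camera_head {'bbox': [358.1, 147.1, 36.6, 29.9], 'score': 0.57}
scene camera_lens {'bbox': [241.8, 277.6, 45.2, 30.2], 'score': 0.73}
scene camera_lens {'bbox': [356.6, 149.9, 34.7, 29.5], 'score': 0.64}
```

Run:
```python
import numpy as np,cv2
a=np.hstack([cv2.resize(cv2.imread('pics/top_cr.png'),(400,314)),cv2.resize(cv2.imread('pics/scene_cr.png'),(400,433))[:314]]);cv2.imwrite('pics/both.png',a)
```

```text
(no output)
```

View pics/both.png

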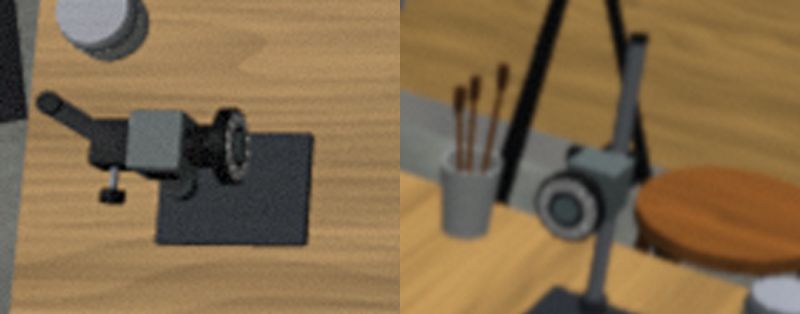

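Run:
```python
import numpy as np,cv2
np.set_printoptions(precision=3,suppress=True)
for n in ['top','scene']:
    P=np.load(n+'_head.npy')
    f=P[(P[:,1]<.462)]
    print(n,len(f),'front min/max',np.percentile(f,[2,50,98],axis=0))
    b=P[(P[:,1]>.47)&(P[:,1]<.53)]; print('box',len(b),np.percentile(b,[2,50,98],axis=0))
    h=np.histogram(P[:,1],bins=np.arange(.42,.6,.01)); print(h[0])
    for y in np.arange(.425,.56,.01):
        s=P[(abs(P[:,1]-y)<.005)]
        if len(s)>3: print(round(y,3),s[:,0].min(),s[:,0].max(),s[:,2].min(),s[:,2].max())
P=np.load('scene_head.npy'); f=P[P[:,1]<.452]
m=f.mean(0); n=np.linalg.svd(f-m)[2][2]; print('plane',m,n)
```

```text
top 330 front min/max [[0.49  0.438 0.175]
 [0.522 0.442 0.224]
 [0.56  0.456 0.242]]
box 537 [[0.497 0.472 0.187]
 [0.521 0.5   0.229]
 [0.555 0.528 0.236]]
[  0  77 182  71  38  56 121  90  94  88  88  72  67 208  76  38   3]
0.435 0.4966850886738744 0.5578403239791248 0.1766634895254715 0.23838282043822412
0.445 0.48796348854696636 0.5635208073298661 0.16735873764969478 0.2439058311240232
0.455 0.4892314874420107 0.5628619848139198 0.19894404646250607 0.24366381600741338
0.465 0.5053120136157153 0.5472347005728978 0.19391118100806604 0.23036109428583829
0.475 0.504699091989448 0.5457865117837722 0.19989381871431577 0.22685820865439354
0.485 0.4970410620798378 0.5550722241728799 0.17631076080669517 0.23682871214142387
0.495 0.49708339157226944 0.5551113531696741 0.17734924574960131 0.23755393505845945
0.505 0.4958800619007382 0.5563331292405667 0.18462278241080243 0.23725639555430567
0.515 0.49662036517489205 0.5565742418699976 0.18488079554495895 0.2363414011367464
0.525 0.4964571809264664 0.5554257716894468 0.18823037086935868 0.23846101586304957
0.535 0.49797292354682254 0.55569
[... 716 characters left out ...]
367996391 0.5579256337958742 0.17692702290956852 0.2339564297459389
0.495 0.4996598919164198 0.5580745906344344 0.17866482971532038 0.23477819468837247
0.505 0.5035497058864584 0.5567586707425676 0.18034063018334212 0.23472303462611555
0.515 0.49930809211518923 0.558772313745882 0.1776501422688077 0.23536361265673345
0.525 0.5056145361990737 0.5574471304471087 0.1777202825468467 0.2338769396081195
0.535 0.5002753305653073 0.5565097844456548 0.18786535342749722 0.23309179792582035
0.545 0.4717781849660583 0.5507196350056979 0.20333757935129348 0.3287543494513231
0.555 0.46971137035167154 0.550773120259781 0.14088917396172684 0.32750792596274836
plane [0.53  0.438 0.208] [-0.031  0.998 -0.046]
```

```bash
python3 -m inch '[0,0,0,0,0,0,1]'
python3 - <<'E'
from h import *
np.set_printoptions(precision=3,suppress=True)
T=pose(); print(T)
psi=np.radians(10.7); d=np.array([np.cos(psi),np.sin(psi),0]); n=np.array([-np.sin(psi),np.cos(psi),0])
g=np.array([.531,-.2215,0])-.01*d; print('grasp',g)
# via above the rod; tool x along +-n
for s in (1,-1):
    x=s*n; z=np.array([0,0,-1.]); y=np.cross(z,x); Rt=np.c_[x,y,z]
    print(s,'rotvec tool',R.from_matrix(T[:3,:3].T@Rt).as_rotvec(), 'yaw',R.from_matrix(Rt).as_euler('xyz'))
print('shift tool cm',T[:3,:3].T@(g+[0,0,.2]-T[:3,3])*100)
E
```

```text
time_s: 1.62
ee_pos: [0.1609, 0.526, 0.2055]
eef_rot: [3.142, -0.0, 1.274]
force: [-0.4, -1.2, -0.5]
grip_width: 0.0939
[[ 0.292  0.956  0.     0.161]
 [ 0.956 -0.292  0.     0.526]
 [ 0.     0.    -1.     0.205]
 [ 0.     0.     0.     1.   ]]
grasp [ 0.521 -0.223  0.   ]
1 rotvec tool [ 0.    -0.    -0.484] yaw [3.142 0.    1.758]
-1 rotvec tool [-0.    -0.     2.658] yaw [ 3.142  0.    -1.384]
shift tool cm [-61.117  56.37    0.544]
```

Estimates so far: lens at about (0.527, 0.435, 0.206), looking along −y, so the focus is at about (0.527, 0.235, 0.206). The spindle's middle is at about (0.531, −0.2215), heading 10.7°. Next I move above it with the jaws across the rod.

```bash
python3 -m inch '[-4,3.7,0,0,0,0,1,-4,3.7,0,0,0,0,1,-4,3.7,0,0,0,0,1,-4,3.7,0,0,0,0,1,-4,3.7,0,0,0,0,1,-4,3.7,0,0,0,0,1,-4,3.7,0,0,0,0,1,-4,3.7,0,0,0,0,1,-4,3.7,0,0,0,0,1,-4,3.7,0,0,0,0,1,-4,3.7,0,0,0,0,1,-4,3.7,0,0,0,0,1,-4,3.7,0,0,0,0,1,-4,3.7,0,0,0,0,1,-4,3.7,0,0,0,0,1,0,0,0,0,0,-0.165,0.7,0,0,0,0,0,-0.165,0.7,0,0,0,0,0,-0.155,0.7,0,0,0,0,0,0,0.7]'
python3 - <<'E'
from h import *
np.set_printoptions(precision=3,suppress=True)
c=cam('wrist'); save(c,'w1.png'); T=pose(); print(T)
P=cloud(c); m=(P[...,2]>.014)&(P[...,2]<.045)&(P[...,1]<-.15)&(P[...,1]>-.29)&(P[...,0]>.38)&(P[...,0]<.68)
q=P[m]; print(len(q),cv2.minAreaRect(q[:,:2].astype(np.float32)*1000),np.percentile(q[:,2],95))
for l in ['spindle','spindle_carving']:
    for r in ctrl.place_of('wrist',l)[:2]: print(l,r,world(c,np.array(r['centre'][0]),np.array(r['centre'][1])))
E
```

```text
time_s: 4.0
ee_pos: [0.5161, -0.2101, 0.2054]
eef_rot: [-3.142, -0.0, 1.758]
force: [0.2, -0.7, -0.2]
grip_width: 0.0659
[[-0.184  0.983  0.     0.516]
 [ 0.983  0.184  0.    -0.21 ]
 [-0.     0.    -1.     0.205]
 [ 0.     0.     0.     1.   ]]
5988 ((527.9210815429688, -220.77554321289062), (238.74639892578125, 34.9035530090332), 10.653971672058105) 0.03488117081209736
spindle {'centre': [268.2, 203.7], 'score': 0.8} [ 0.528 -0.22   0.034]
spindle_carving {'centre': [267.6, 251.4], 'score': 0.94} [ 0.585 -0.21   0.03 ]
```

View pics/w1.png

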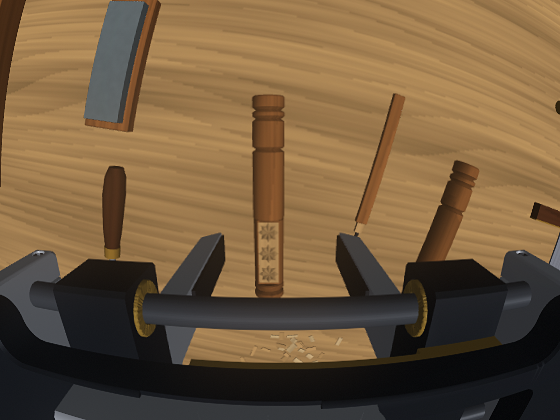

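The wrist view shows the rod centred between the fingers, with the carving at (268,252) and the plain part above it. The fit agrees with the earlier one: mid (0.528, −0.221), 10.65°. Going down now.

```bash
python3 -m inch '[-1.3,-0.25,4,0,0,0,0.7,0,0,5,0,0,0,0.7,0,0,5,0,0,0,0.7,0,0,3,0,0,0,0.7,0,0,2,0,0,0,0.7,0,0,0.9,0,0,0,0.7,0,0,0,0,0,0,0.5,0,0,0,0,0,0,0.42,0,0,0,0,0,0,0.42,0,0,0,0,0,0,0.42]' 5
```

```text
time_s: 5.4
ee_pos: [0.5163, -0.2235, 0.0069]
eef_rot: [3.141, 0.0, 1.759]
force: [0.3, 0.5, 0.2]
grip_width: 0.0396
```

```bash
python3 -m inch '[0.3,0,0,0,0,0,0.42,0.3,0,0,0,0,0,0.42,0.3,0,0,0,0,0,0.42,0.3,0,0,0,0,0,0.42,0.3,0,0,0,0,0,0.42,0.3,0,0,0,0,0,0.42,0.3,0,0,0,0,0,0.42,0.3,0,0,0,0,0,0.42,0.3,0,0,0,0,0,0.42,0.2,0,0,0,0,0,0.42,0,0,0,0,0,0,0.42,0,0,0,0,0,0,0.42]' 5
python3 - <<'E'
from h import *
c=cam('wrist'); d=cam('scene')
a=c['im'][40:340,130:430]; b=d['im'][230:350,170:320]
cv2.imwrite('pics/roll.png',np.hstack([cv2.resize(a,(400,400)),cv2.resize(b,(400,320),interpolation=2).copy() if 0 else cv2.copyMakeBorder(cv2.resize(b,(400,320),interpolation=2),0,80,0,0,0)])[:,:,::-1])
E
```

```text
time_s: 6.9
ee_pos: [0.5107, -0.1949, 0.0065]
eef_rot: [3.142, 0.0, 1.759]
force: [-1.0, -0.3, -0.6]
grip_width: 0.0397
```

View pics/roll.png

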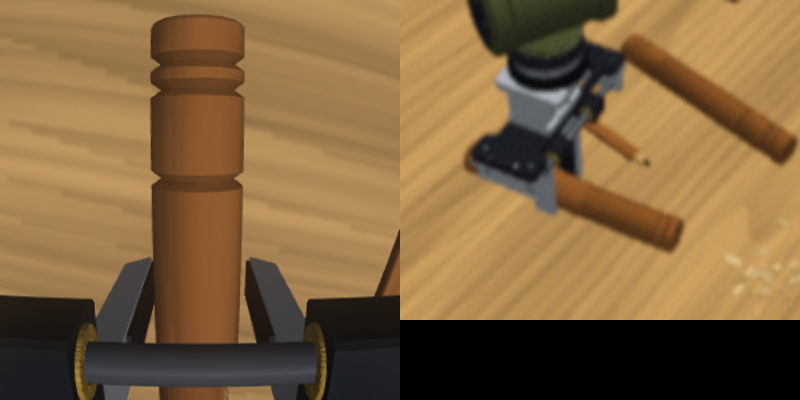

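The rod has rolled, since the flat no longer shows from the scene camera's side. I'll open, back off to the +y side and measure the roll angle.

```bash
python3 -m inch '[0,0,0,0,0,0,0.6,0,0,0,0,0,0,0.6,0,0,-3,0,0,0,0.6,0,0,-5,0,0,0,0.6,0,0,-5,0,0,0,0.6,5,0,-3,0,0,0,0.6,5,0,0,0,0,0,0.6,4,0,0,0,0,0,0.6,0,0,0,0,0,0,0.6]'
cat > roll.py <<'E'
from h import *
import sys
np.set_printoptions(precision=3,suppress=True)
c=cam('wrist'); save(c,sys.argv[1]); T=pose(); print(T[:3,3])
P=cloud(c)
m=(P[...,2]>.005)&(P[...,2]<.05)&(P[...,1]<-.13)&(P[...,1]>-.29)&(P[...,0]>.38)&(P[...,0]<.68)
q=P[m]; rr=cv2.minAreaRect(q[:,:2].astype(np.float32)*1000); print(len(q),rr)
for r in ctrl.place_of('wrist','spindle_carving')[:2]: print(r,world(c,np.array(r['centre'][0]),np.array(r['centre'][1])))
psi=np.radians(10.65); d=np.array([np.cos(psi),np.sin(psi),0]); n=np.array([-np.sin(psi),np.cos(psi),0])
cc=np.array([*rr[0],0])/1000; s=(q-cc)@d
# flat points: central carved part; plane fit in (n,z)
for s0,s1 in [(-.1,-.03),(.03,.09)]:
    k=q[(s>s0)&(s<s1)]; a=np.c_[(k-cc)@n,k[:,2]]; h=[a[(a[:,0]>b)&(a[:,0]<b+.003)][:,1] for b in np.arange(-.03,.03,.003)]
    print(s0,[(round(b*1000),len(x),round(np.median(x)*1000,1)) for b,x in zip(np.arange(-.03,.03,.003),h) if len(x)])
E
python3 roll.py w2.png
```

```text
time_s: 8.12
ee_pos: [0.4842, -0.0555, 0.1668]
eef_rot: [3.141, 0.0, 1.762]
force: [0.0, -1.0, -0.5]
grip_width: 0.0561
[ 0.484 -0.057  0.167]
5041 ((496.4308776855469, -206.7184295654297), (181.59300231933594, 33.92365264892578), 10.350456237792969)
{'centre': [151.8, 261.4], 'score': 0.93} [ 0.58  -0.183  0.025]
-0.1 [(-18, 11, np.float64(27.5)), (-15, 76, np.float64(29.5)), (-12, 93, np.float64(31.8)), (-9, 121, np.float64(33.1)), (-6, 125, np.float64(33.8)), (-3, 160, np.float64(34.1)), (0, 162, np.float64(33.6)), (3, 168, np.float64(33.0)), (6, 205, np.float64(31.6)), (9, 219, np.float64(29.2)), (12, 277, np.float64(24.9)), (15, 196, np.float64(19.3))]
0.03 [(-18, 25, np.float64(27.1)), (-15, 56, np.float64(29.5)), (-12, 63, np.float64(32.0)), (-9, 97, np.float64(33.0)), (-6, 100, np.float64(33.8)), (-3, 120, np.float64(34.0)), (0, 139, np.float64(33.3)), (3, 162, np.float64(30.8)), (6, 181, np.float64(27.0)), (9, 180, np.float64(22.3)), (12, 223, np.float64(17.4)), (15, 96, np.float64(16.6))]
```

View pics/w2.png

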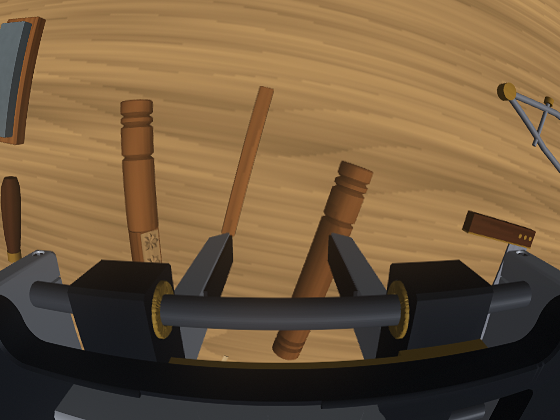

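The carving shows at (152,250). The flat's slope gives a roll of about 58°, though the rod was at about 85° while the fingers held it. It seems to have followed the finger back by about 8 mm on release. I'll go back above it, check whether it is at rest, and re-roll.

```bash
python3 -m inch '[-5,0,0,0,0,0,0.6,-5,0,0,0,0,0,0.6,-5,0.1,0,0,0,0,0.6,0,0,0,0,0,0,0.6,0,0,0,0,0,0,0.6]'; python3 roll.py w3.png
```

```text
time_s: 8.85
ee_pos: [0.5132, -0.2049, 0.1661]
eef_rot: [-3.141, -0.0, 1.758]
force: [-0.5, -0.5, 0.3]
grip_width: 0.0563
[ 0.513 -0.204  0.166]
6848 ((516.8455200195312, -208.59849548339844), (220.8524932861328, 35.58835983276367), 10.289889335632324)
{'centre': [282.8, 266.0], 'score': 0.92} [ 0.582 -0.188  0.026]
-0.1 [(-18, 93, np.float64(22.0)), (-15, 183, np.float64(26.7)), (-12, 213, np.float64(30.0)), (-9, 217, np.float64(32.0)), (-6, 242, np.float64(33.4)), (-3, 267, np.float64(34.1)), (0, 219, np.float64(34.3)), (3, 218, np.float64(33.8)), (6, 218, np.float64(32.6)), (9, 215, np.float64(31.1)), (12, 211, np.float64(28.3)), (15, 179, np.float64(24.0)), (18, 2, np.float64(19.3))]
0.03 [(-18, 63, np.float64(22.6)), (-15, 134, np.float64(26.8)), (-12, 146, np.float64(30.1)), (-9, 144, np.float64(31.9)), (-6, 153, np.float64(33.4)), (-3, 162, np.float64(34.0)), (0, 159, np.float64(32.8)), (3, 157, np.float64(30.0)), (6, 155, np.float64(26.8)), (9, 122, np.float64(23.8)), (12, 130, np.float64(21.3)), (15, 111, np.float64(17.9))]
```

It is rolling back slowly under its offset weight (now about 46°). So I'll roll it again and close on it before letting go.

```bash
python3 -m inch '[-0.6,0,4,0,0,0,0.7,0,0,5,0,0,0,0.7,0,0,4,0,0,0,0.7,0,0,2,0,0,0,0.7,0,0,1,0,0,0,0.6,0,0,0,0,0,0,0.5,0,0,0,0,0,0,0.42,0,0,0,0,0,0,0.42,0.3,0,0,0,0,0,0.42,0.3,0,0,0,0,0,0.42,0.3,0,0,0,0,0,0.42,0.3,0,0,0,0,0,0.42,0.25,0,0,0,0,0,0.42,0.2,0,0,0,0,0,0.42,0,0,0,0,0,0,0.42,0,0,0,0,0,0,0.42,0,0,0,0,0,0,0.42,0,0,0,0,0,0,0.42]' 5
python3 - <<'E'
from h import *
c=cam('wrist'); d=cam('top'); T=pose(); print(T[:3,3], 'n-disp', (T[:3,3]-[.528,-.221,0])@[-.185,.983,0])
save(c,'w4.png')
P=cloud(d); m=(P[...,0]>.4)&(P[...,0]<.7)&(P[...,1]>-.26)&(P[...,1]<-.13)&(P[...,2]>.005)&(P[...,2]<.045)
q=P[m]; s=(q-[.528,-.221,0])@[.983,.185,0]; n=(q-[.528,-.221,0])@[-.185,.983,0]
for a,b in [(.02,.1),(.1,.12)]:
    k=(s>a)&(s<b); print(k.sum(),np.percentile(n[k],[2,50,98]),np.percentile(q[k,2],[5,95]))
for r in ctrl.place_of('top','spindle_carving')[:2]: print(r)
cv2.imwrite('pics/t4.png',cv2.resize(d['im'][140:240,310:410],(600,600),interpolation=2)[:,:,::-1])
E
```

```text
time_s: 11.2
ee_pos: [0.5115, -0.1943, 0.0064]
eef_rot: [-3.142, -0.0, 1.759]
force: [1.0, 0.6, 0.5]
grip_width: 0.0398
[ 0.51154964 -0.19425283  0.00644112] n-disp 0.02933578191689095
42 [0.02882349 0.03963001 0.06704582] [0.00726411 0.03696542]
63 [-0.02803184  0.03473967  0.04720538] [0.00748291 0.0368677 ]
{'centre': [332.4, 214.3], 'score': 0.67}
{'centre': [353.6, 179.5], 'score': 0.52}
```

```bash
python3 -m inch '[0,0,0,0,0,0,0.3,0,0,0,0,0,0,0.3,0,0,0,0,0,0,0.3,0,0,0,0,0,0,0.3,0,0,-2,0,0,0,0.3,0,0,-4,0,0,0,0.3,0,0,-4.8,0,0,0,0.3,0,0,-4,0,0,0,0.3,0,0,-3,0,0,0,0.3,0,0,-1,0,0,0,0.3,0,0,0,0,0,0.1,0.3,0,0,0,0,0,0.087,0.3,0,0,0,0,0,0,0.3]' 30
python3 - <<'E'
from h import *
print(pose())
E
```

```text
time_s: 12.98
ee_pos: [0.5112, -0.194, 0.1932]
eef_rot: [-3.14, -0.001, 1.573]
force: [0.0, -0.3, -2.1]
grip_width: 0.0353
[[-1.79255004e-03  9.99996757e-01 -1.80893776e-03  5.11157629e-01]
 [ 9.99997999e-01  1.79415253e-03  8.84639378e-04 -1.93986883e-01]
 [ 8.87882020e-04 -1.80734838e-03 -9.99997973e-01  1.93205324e-01]
 [ 0.00000000e+00  0.00000000e+00  0.00000000e+00  1.00000000e+00]]
```

The spindle is gripped (35 mm opening, wrist force −2 N). Carrying it to the camera.

```bash
python3 -m inch '[2,-0.3,0,0,0,0,0.3,4,-0.55,0,0,0,0,0.3,4.5,-0.6,0,0,0,0,0.3,4.5,-0.6,0,0,0,0,0.3,4.5,-0.6,0,0,0,0,0.3,4.5,-0.6,0,0,0,0,0.3,4.5,-0.6,0,0,0,0,0.3,4.5,-0.6,0,0,0,0,0.3,4,-0.55,0,0,0,0,0.3,3,-0.4,0,0,0,0,0.3,1.7,-0.2,0,0,0,0,0.3,0,0,0,0,0,0,0.3,0,0,0,0,0,0,0.3]'
cat > fin.py <<'E'
from h import *
import sys
np.set_printoptions(precision=3,suppress=True)
T=pose(); print(T)
for nme in ['wrist','top','scene']:
    c=cam(nme); save(c,f'{nme}_{sys.argv[1]}.png'); P=cloud(c)
    for l in ['spindle_carving','spindle','camera_lens']:
        for r in ctrl.place_of(nme,l)[:1]:
            u,v=np.clip(r['centre'],0,[559,419]); print(nme,l,round(r['score'],2),np.round([u,v]),world(c,u,v))
    y,z=T[1,3],T[2,3]
    m=(P[...,0]>.3)&(P[...,0]<.62)&(abs(P[...,1]-y)<.03)&(abs(P[...,2]-z-.012)<.035)
    q=P[m]; 
    for x0,x1 in [(.34,.38),(.38,.43),(.5,.52),(.52,.54),(.54,.56)]:
        k=q[(q[:,0]>x0)&(q[:,0]<x1)]
        if len(k)<20: continue
        h=[(round(b*1000),round(np.median(s)*1000)) for b in np.arange(y-.021,y+.022,.004) for s in [k[(k[:,1]>b-.002)&(k[:,1]<b+.002)][:,2]] if len(s)>3]
        print(nme,x0,len(k),'y',np.percentile(k[:,1],[2,98]),'z',np.percentile(k[:,2],[2,98]),h)
    print(nme,'x ext',np.percentile(q[:,0],[0.5,99.5]) if len(q) else '')
E
python3 fin.py a
```

```text
time_s: 14.6
ee_pos: [0.4551, 0.222, 0.1944]
eef_rot: [-3.141, 0.0, 1.572]
force: [-0.2, -0.7, -1.7]
grip_width: 0.0353
[[-0.001  1.    -0.     0.455]
 [ 1.     0.001 -0.     0.222]
 [-0.    -0.    -1.     0.194]
 [ 0.     0.     0.     1.   ]]
wrist spindle_carving 0.94 [296. 358.] [0.515 0.232 0.22 ]
wrist spindle 0.95 [280. 276.] [0.458 0.223 0.223]
wrist 0.34 4506 y [0.207 0.239] z [0.208 0.224] [(205, 209), (209, 215), (213, 219), (217, 221), (221, 222), (225, 222), (229, 221), (233, 219), (237, 215), (241, 210)]
wrist 0.38 7071 y [0.206 0.24 ] z [0.208 0.223] [(205, 210), (209, 216), (213, 220), (217, 221), (221, 222), (225, 222), (229, 221), (233, 219), (237, 215), (241, 209)]
wrist 0.5 1160 y [0.206 0.236] z [0.21  0.223] [(205, 211), (209, 215), (213, 219), (217, 221), (221, 222), (225, 222), (229, 221), (233, 218), (237, 216)]
wrist 0.52 32 y [0.205 0.237] z [0.206 0.216] [(205, 208), (209, 215), (237, 209)]
wrist x ext [0.349 0.517]
top camera_lens 0.86 [147. 184.] [0.565 0.488 0.014]
top x ext [0.564 0.59 ]
scene spindle_carving 0.7 [323. 177.] [0.543 0.22  0.219]
scene spindle 0.69 [305. 172.] [0.483 0.213 0.22 ]
scene camera_lens 0.65 [348. 155.] [0.524 0.434 0.193]
scene 0.34 83 y [0.203 0.23 ] z [0.194 0.225] [(205, 207), (209, 214), (213, 219), (217, 222), (221, 224), (225, 223), (229, 221)]
scene 0.38 145 y [0.202 0.228] z [0.195 0.224] [(201, 207), (205, 209), (209, 216), (213, 222), (217, 222), (221, 223), (225, 223), (229, 222)]
scene 0.5 66 y [0.202 0.228] z [0.197 0.223] [(201, 207), (205, 206), (209, 217), (213, 220), (217, 222), (221, 221)]
scene 0.52 68 y [0.202 0.228] z [0.195 0.224] [(201, 206), (205, 209), (209, 216), (213, 221), (217, 223), (221, 223)]
scene 0.54 64 y [0.201 0.225] z [0.197 0.223] [(201, 209), (205, 208), (209, 216), (213, 219), (217, 222), (225, 222)]
scene x ext [0.352 0.59 ]
```

View pics/wrist_a.png

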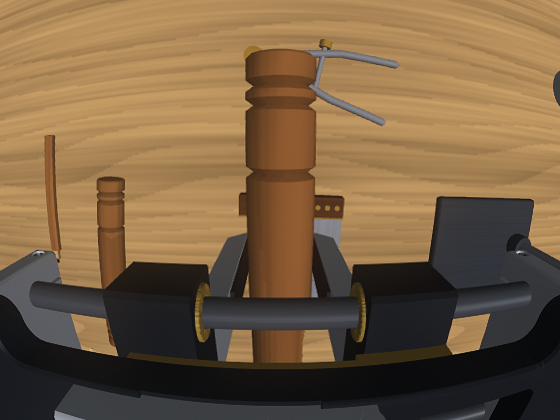

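The wrist view shows the rod level between the pads. Axis at y≈0.223, z≈0.205; carving at x≈0.530, which matches the focus. No camera sees the flat here, so I'll turn the tool 90° about the vertical so the scene camera can measure the roll.

```bash
python3 -m inch '[0,0,0,0,0,0.1,0.3,0,0,0,0,0,0.18,0.3,0,0,0,0,0,0.18,0.3,0,0,0,0,0,0.18,0.3,0,0,0,0,0,0.18,0.3,0,0,0,0,0,0.18,0.3,0,0,0,0,0,0.18,0.3,0,0,0,0,0,0.18,0.3,0,0,0,0,0,0.15,0.3,0,0,0,0,0,0.06,0.3,0,0,0,0,0,0,0.3,0,0,0,0,0,0,0.3]'
python3 - <<'E'
from h import *
np.set_printoptions(precision=3,suppress=True)
T=pose(); print(T)
c=cam('scene'); P=cloud(c)
for r in ctrl.place_of('scene','spindle_carving')[:2]: print(r,world(c,*map(np.array,r['centre'])))
x,y,z=T[:3,3]
m=(P[...,1]>y-.105)&(P[...,1]<y-.04)&(abs(P[...,0]-x)<.04)&(abs(P[...,2]-z-.012)<.035)
k=P[m]; print(len(k))
# flat points: front-side ones, plane via RANSAC-ish
best=None; rng=np.random.default_rng(0)
for _ in range(500):
    a=k[rng.choice(len(k),3,False)]; n=np.cross(a[1]-a[0],a[2]-a[0]); l=np.linalg.norm(n)
    if l<1e-6: continue
    n/=l; i=abs((k-a[0])@n)<.0015
    if best is None or i.sum()>best.sum(): best=i
f=k[best]; n=np.linalg.svd(f-f.mean(0))[2][2]; n*=np.sign(n[0]); print('flat',len(f),f.mean(0),n,'elev deg',np.degrees(np.arcsin(n[2])),'yaw',np.degrees(np.arctan2(n[1],n[0])))
cv2.imwrite('pics/flat.png',cv2.resize(c['im'][110:260,220:400],(720,600),interpolation=2)[:,:,::-1])
E
```

```text
time_s: 16.7
ee_pos: [0.455, 0.2227, 0.1945]
eef_rot: [3.142, -0.0, 0.003]
force: [0.0, -0.5, -1.8]
grip_width: 0.0353
[[ 1.     0.003  0.     0.455]
 [ 0.003 -1.    -0.     0.223]
 [ 0.     0.    -1.     0.194]
 [ 0.     0.     0.     1.   ]]
{'centre': [291.7, 182.5], 'score': 0.65} [0.469 0.16  0.201]
164
flat 68 [0.468 0.15  0.209] [ 0.999 -0.012  0.038] elev deg 2.1578659886847356 yaw -0.7124090589392837
```

View pics/flat.png

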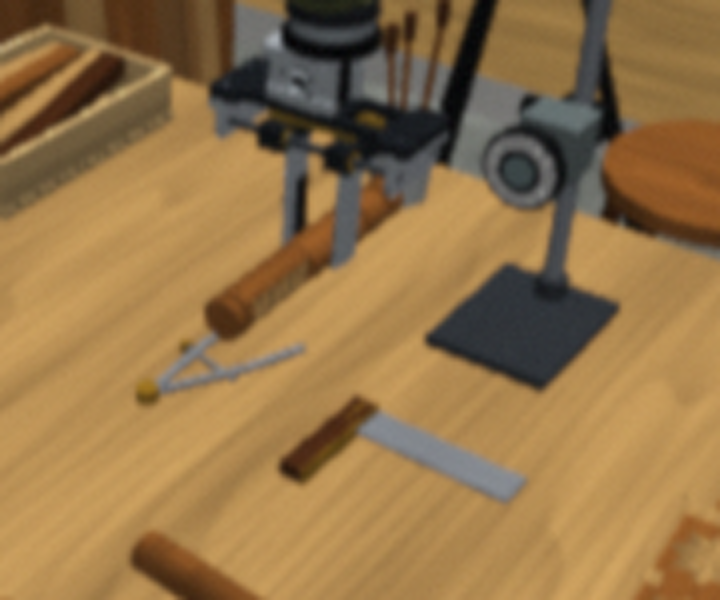

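The flat (near (285,285) in the crop) faces sideways. The plane fit gives it 2° above level, well within tolerance. Turning back.

```bash
python3 -m inch '[0,0,0,0,0,-0.1,0.3,0,0,0,0,0,-0.18,0.3,0,0,0,0,0,-0.18,0.3,0,0,0,0,0,-0.18,0.3,0,0,0,0,0,-0.18,0.3,0,0,0,0,0,-0.18,0.3,0,0,0,0,0,-0.18,0.3,0,0,0,0,0,-0.18,0.3,0,0,0,0,0,-0.15,0.3,0,0,0,0,0,-0.06,0.3,0,-0.2,0,0,0,0,0.3,0,0,0,0,0,0,0.3,0,0,0,0,0,0,0.3]'
python3 fin.py b
```

```text
time_s: 18.42
ee_pos: [0.453, 0.2227, 0.1945]
eef_rot: [3.142, -0.0, 1.571]
force: [1.1, -0.4, -1.8]
grip_width: 0.0353
[[-0.     1.     0.     0.453]
 [ 1.     0.     0.     0.223]
 [ 0.     0.    -1.     0.195]
 [ 0.     0.     0.     1.   ]]
wrist spindle_carving 0.97 [298. 358.] [0.514 0.234 0.218]
wrist spindle 0.89 [283. 281.] [0.459 0.225 0.222]
wrist camera_lens 0.2 [481. 243.] [0.52  0.497 0.012]
wrist 0.34 4819 y [0.207 0.24 ] z [0.209 0.224] [(206, 210), (210, 215), (214, 219), (218, 221), (222, 222), (226, 222), (230, 221), (234, 220), (238, 215), (242, 209)]
wrist 0.38 6997 y [0.207 0.24 ] z [0.209 0.224] [(206, 210), (210, 216), (214, 220), (218, 222), (222, 223), (226, 223), (230, 221), (234, 220), (238, 216), (242, 210)]
wrist 0.5 1026 y [0.207 0.236] z [0.21  0.223] [(206, 211), (210, 216), (214, 219), (218, 221), (222, 222), (226, 222), (230, 221), (234, 219), (238, 216)]
wrist x ext [0.346 0.515]
top camera_lens 0.57 [145. 182.] [0.525 0.439 0.187]
top x ext [0.561 0.588]
scene spindle_carving 0.94 [321. 178.] [0.543 0.21  0.22 ]
scene spindle 0.91 [306. 169.] [0.481 0.221 0.225]
scene camera_lens 0.88 [346. 155.] [0.513 0.438 0.191]
scene 0.34 85 y [0.203 0.228] z [0.196 0.224] [(202, 207), (206, 210), (210, 215), (214, 220), (218, 223), (226, 222)]
scene 0.38 145 y [0.202 0.227] z [0.193 0.225] [(202, 208), (206, 209), (210, 217), (214, 220), (218, 223), (222, 224), (226, 223)]
scene 0.5 63 y [0.202 0.228] z [0.196 0.223] [(202, 206), (206, 211), (210, 213), (214, 220), (218, 221), (222, 223)]
scene 0.52 67 y [0.202 0.227] z [0.194 0.225] [(202, 207), (206, 209), (210, 218), (214, 221), (218, 221), (222, 223)]
scene 0.54 68 y [0.202 0.228] z [0.196 0.224] [(202, 208), (206, 207), (210, 218), (214, 221), (218, 223), (222, 223)]
scene x ext [0.349 0.588]
```

```bash
python3 -c "
from station import ctrl
print(ctrl.get_obs()['joint_vel']); print(ctrl.hand_in())"
```

```text
[ 0.00039273  0.00077915 -0.00046185  0.00021154  0.00147445 -0.00111798]
the job is handed in; nothing more can be done
None
```

I rolled the spindle about a quarter turn on the bench, gripped it by its plain part about 12 mm behind its middle, and carried it to the inspection camera. I handed in at 18.4 s of the 45 s while holding it there, still; no verdict is reported.

- **Position:** by my measurements the middle of the carving is at about (0.528, 0.235, 0.205), against an estimated focus of (0.527, 0.235, 0.206). The rod is level and across the view within about 1–2°.
- **Flat:** I turned the tool 90° so the scene camera could see the flat, and a plane fit put it 2° off square. I then turned back, and I assumed the flat did not shift in the grip.
- **Grip:** the opening is 35 mm at a commanded 30 N, and the joint speeds were near zero at hand-in. I saw no sign of the fingers touching the carving, or of contact with the camera or the bystanders.

**What disagreed:**
- **First roll:** the rod crept back to about 58°, then 46°, once I released it, although it was meant to stay put. I re-rolled it and closed the grip at once.
- **Quarter turn on the bench:** I estimated about 85–88° from how far the rod was pushed each time, held for at least 0.25 s. I had no direct view of the flat at that moment.
- **Lens position:** the networks put the lens up to about 15 mm lower or to one side than my depth fit of the ring and camera box. I used the depth fit.

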